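Wedge up the acrylic tiers on the bar cart

TASK

I want to stick felt pads under the front feet of the loaded acrylic tiers so they stop scratching the mirrored cart top. Take the wooden levelling wedge by its grip and, keeping it flat on the mirror, push it thin edge first under the middle of the stand's front edge until both front feet just come clear of the mirror, about 3 mm, with the rear feet still down. Go gently so the stand is not shoved back and nothing on it shifts or tips, do not push on the stand with the gripper itself, leave the other things where they are, and finish there, still gripping the wedge in place.

Things in the scene. Friction and masses are not known exactly. Their poses are not given: they have to be found in the camera images.
- tiers: loose stand of clear acrylic, 230 deep (x) x 300 wide, three steps 50, 90, 130 mm high, lowest in front; 2.1 kg loaded, more at the back, held by friction alone. Stands on the mirrored cart top (z = 0) on four black rubber feet 6 mm high, 18 mm across, set in from the corners; its square-edged base plate leaves a 6 mm gap. Origin: centre, level with the feet undersides; x points front to back, z up
- tiers_front (a point): middle of the lower front edge of the base plate, 115 mm in front of the stand's origin, 6 mm above the mirror while the stand is down; axes as tiers: the wedge goes in along +x. Front feet are centred 20 mm behind this edge, 125 mm either side. Wedging it up takes a push of about 6 to 15 N, more if the wedge is pressed down
- foot_fl (a point): centre of the underside of the stand's front foot on the +y side: height 0 while it stands on the mirror. The rear feet lie 190 mm behind the front ones
- foot_fr (a point): the same for the front foot on the -y side
- wedge: loose levelling wedge of light brown wood, waxed ramp and sole, 132 long x 34 wide, 0.13 kg: at the heel a grip block 32 long x 34 wide x 44 high, then an even ramp 100 mm long, 16 mm thick at the block and 2 mm at the thin edge. Lies flat, thin edge forward, on the cart left or right in front of the stand. Origin: underside, below the middle of the grip block; x points to the thin edge, z up
- wedge_grip (a point): middle of the wedge's grip block, 24 mm above its underside, where to take it: pinch it across its 34 mm width (along the wedge's y); axes as wedge. The thin edge is 116 mm ahead of it along x
- wedge_tip (a point): middle of the thin edge of the wedge, on its underside
- coupe: frosted coupe glass, 126 mm high, bowl 88 mm across, foot 62 mm; stands on the stand's top step at its +y end. Origin: centre of its foot; z up
- press: matte black hand citrus press with squeeze lever, about 185 x 68 x 60 mm, lies along the top step. Origin: underside of its cup; z up
- jigger: copper-coloured double jigger, 80 mm high, 44 mm across, on the middle step at its -y end. Origin: centre of the underside
- pickcup: bamboo cup with cocktail picks, 54 mm across, 70 mm high (picks to 120), in the middle of the middle step. Origin: centre of the underside
- bitters: small amber bitters bottle, 44 mm across, 120 mm high, on the middle step at its +y end. Origin: centre of the underside
- strainer: steel hawthorne strainer, disc 72 mm across with a handle, 150 mm long, 9 mm high, lies along the front step. Origin: underside of its disc
- coasters: stack of four dark and marble coasters, 95 x 95 x 29 mm, on the cart on the other side from the wedge. Origin: centre of the underside
- padtin: shallow round brass tin of grey felt pads, 68 mm across, 22 mm high, on the cart beside the stand. Origin: centre of the underside
Not all that is in view belongs to the job. What is shaped like the wedge but yellow is not meant.

How it is judged:
On the way:
1. the wedge, held in the gripper and flat on the mirror, has its thin edge under the middle of the stand's front edge (contact force between the fingers and wedge above 1 N and x of wedge_tip in the frame of tiers above -0.112 m and y of wedge_tip in the frame of tiers between -0.05 and 0.05 m and height (world z) of wedge_tip below 0.005 m), for 0.1 s.
At the end, for the whole second after the job is handed in: Front feet 1.2 to 5.5 mm off the mirror, rear feet on it (middle of the stand raised under 3.5 mm); wedge flat, 20 mm or more in, within 50 mm of the middle, carrying the stand (over 1.5 N), gripped (over 1 N); robot off the stand; stand within 20 mm, other things upright and within 30 mm; at rest (height (world z) of foot_fl between 0.0012 and 0.0055 m and height (world z) of foot_fr between 0.0012 and 0.0055 m and height (world z) of tiers below 0.0035 m and contact force between wedge and tiers above 1.5 N and contact force between the fingers and wedge above 1 N and contact force between each of the arm, the fingers and tiers below 0.2 N and height (world z) of wedge_tip below 0.003 m and height (world z) of wedge below 0.004 m and angle between wedge's own z axis and vertical below 0.05 rad and x of wedge_tip in the frame of tiers above -0.095 m and y of wedge_tip in the frame of tiers between -0.05 and 0.05 m and distance of tiers from where it was at the start of the episode below 0.02 m and linear speed of each of tiers, wedge below 0.01 m/s and distance of each of strainer, jigger, pickcup, bitters, press, coupe, coasters, padtin from where it was at the start of the episode below 0.03 m and angle between each of strainer, jigger, pickcup, bitters, press, coupe, coasters, padtin's own z axis and vertical below 0.15 rad); the arm keeps its last pose, push and grip.
It fails at once if the robot pushes on the stand itself (contact force between any of the arm, the fingers and tiers above 1 N).
It fails at once if the stand is shoved more than 30 mm from its place (distance of tiers from where it was at the start of the episode above 0.03 m).
It fails at once if a front foot is raised more than 10 mm (height (world z) of any of foot_fl, foot_fr above 0.01 m).
It fails at once if one of the other things is tipped or shifted by more than 40 mm (distance of any of strainer, jigger, pickcup, bitters, press, coupe, coasters, padtin from where it was at the start of the episode above 0.04 m or angle between any of strainer, jigger, pickcup, bitters, press, coupe, coasters, padtin's own z axis and vertical above 0.3 rad).
It also fails if it takes over 58 s, if anything falls off the work surface, if the arm or the gripper's body presses on something with over 40 N, if the wrist force passes 120 N, or if a joint passes its speed limit or range.

ROBOT

A 7-joint arm with a two-finger parallel gripper is mounted at the origin on the work surface. World frame = base frame: x ahead of the robot, y to its left, z up, the work surface at z = 0. Lengths are in m, angles in rad, forces in N, time in s.
With the tool pointing down it reaches from about 0.4 to 0.85 m from the base axis. Payload 10.4 kg.
Tool frame: the origin (TCP) lies at the very end of the fingers, on their centre line; the grasp point (between the pads) lies 19 mm behind it; y points along the fingers, z is the direction in which the jaws open and shut, and the axes are right-handed (so a half turn about y gives the same grasp; the last joint's range is limited). The gripper opens to 85 mm and grips with 20 to 120 N. Pads are 22 mm wide; open, the fingers measure 114 mm over their backs; the gripper's body (76 mm by 85 mm) begins 54 mm behind the grasp point. The pads swing forward as they close: fully open they stand 13 mm farther back than shut.
Start: joints at [1.115, 0.332, -0.065, 1.46, 0.022, 1.35, -0.088], TCP at [0.262, -0.567, 0.231] pointing down, gripper open.
Joint ranges: [-2.6, 2.6], [-0.5, 2.12], [-1.47, 1.34], [0.16, 2.42], [-1.27, 4.41], [0.06, 2.06], [-2.6, 2.6]. Speed limits (rad/s): [2.22, 2.22, 2.79, 2.79, 3.14, 3.14, 3.14].

INTERFACE

Orientations are given as a unit quaternion [x, y, z, w].
In Python, from workcell import manip gives the robot as it stands.
- The arm moves only by the tool arm_command, never from a script. Its argument "commands" is a list that holds one entry, the list of rows, each a list of 6 numbers: the shift along the world's x, y, z in cm, then the turn, a rotation vector about the world's x, y, z in degrees. A call has 1 to 20 rows; each row is the pose to reach, as a shift and turn from the pose commanded when the call began; what a row does not reach only later rows make up. A row lasts 1/10 s, in which the tool goes at most 50 mm and 8.59 degrees, less where a joint would pass 70% of its speed; a pose out of reach is approached as far as the arm can. A call with a gripper value outside its range is refused whole. "claw" is the finger opening in cm, from 0 to 8.54, set as the call begins (left out, the last holds). The fingers move at their own pace and stop on an object; "newtons" is the grip in N (left out, the last holds). Time passes only in rows, so rows that repeat a pose let the fingers close. It gives the time, the measured TCP pose, the force and the opening at its end, in the units of the state.
- manip.get_obs(): the state, without advancing time (a new reading comes with each control period).
- manip.camera(name): name is "scene" or "side" or "wrist"; returns a dict with "pixels" (420x560x3 uint8, blue, green, red), "depth" (420x560 float32, m along the optical axis (not along the pixel's ray), 0 where there is no reading), "K" (3x3 intrinsics, pixels), "rvec" (rotation vector, rad) and "tvec" (3), from world to camera coordinates, as OpenCV has them. Camera axes: x right, y down, z forward; pixel columns grow to the right and rows downward; lengths in m; the calibration is good to about 2 mm. A picture is of the moment at which its call begins.
- manip.hand_in(): hands the job in, once; it reports no verdict.
Trained networks look in the newest picture that a camera, given by its name, has taken for a name from the list of things; names that differ only in an ending like _2 or _b are one class to them, and where a whole thing is asked for, a point or a joint stands for the part that bears it (a point fixed in the world has none). Each returns a list of dicts, best first, with "p" (0 to 1); they miss things now and then, are a little off and sometimes report something else, mostly with a low value. They report only what shows in the picture. A call takes as long as a camera call. They do not tell look-alikes from the thing itself.
- manip.masks_of(camera, thing): "mask" (420x560 bool, what is visible of it) and "bbox" ([left, top, right, bottom] in pixels, round what is visible of it).
The state is a dict: "clock": time; "joint_pos": joint angles; "joint_velocities": joint speeds; "tau": joint torques, N m; "position": TCP position; "ee_rot": TCP orientation; "ft_force": force on the tool from outside, world axes, zero at the start; "torque": the same for the moment, N m; "grip_width": opening from 0.0 (shut) to 1.0 (fully open).
Only numpy, scipy, OpenCV 4.12 (cv2) and the standard library are available. Lean on these libraries where they do the work, as an engineer would, in place of code of your own. Each camera call takes 0.05 s, during which the arm holds its last target.

## Working session

There is one attempt and no reset: what is moved stays moved. The work goes in short steps, Python scripts to look and compute and a tool call to move; the robot and the scene stay as the last step left them, time stands still between calls to the robot, and variables do not carry over. Pictures are saved under pics/ and viewed, and the job is handed in when it is done.

Besides the shell and the picture viewer there is one more tool, called after "Call:" by a JSON object that holds its "api" and its "payload". arm_command: Moves the arm, as the interface text tells. Its arguments: {"type":"object","properties":{"commands":{"type":"array"},"claw":{"type":"number"},"newtons":{"type":"number"}},"required":["commands"]}

```bash
ls; mkdir -p pics
cat > h.py <<'E'
import numpy as np, cv2
from workcell import manip
def cam(n,save=None):
    c=manip.camera(n); c={k:(np.array(v) if k!='x' else v) for k,v in c.items()}
    if save: cv2.imwrite('pics/'+save,c['pixels'])
    R,_=cv2.Rodrigues(np.array(c['rvec'],float)); c['R']=R; c['t']=np.array(c['tvec'],float).reshape(3)
    return c
def pts(c,mask):
    v,u=np.nonzero(mask&(c['depth']>0)); d=c['depth'][v,u]; K=c['K']
    P=np.stack([(u-K[0,2])/K[0,0]*d,(v-K[1,2])/K[1,1]*d,d],1)
    return (P-c['t'])@c['R'], u, v
def plane(c,u,v,z):
    K=c['K']; r=np.array([(u-K[0,2])/K[0,0],(v-K[1,2])/K[1,1],1])@c['R']; o=-c['R'].T@c['t']
    return o+r*(z-o[2])/r[2]
def proj(c,P):
    p=c['R']@np.array(P,float)+c['t']; q=c['K']@p; return q[:2]/q[2]
E
python3 - <<'E'
from h import *
np.set_printoptions(precision=4,suppress=True)
print(manip.get_obs())
for n in ['scene','side','wrist']:
    c=cam(n,n+'0.png'); print(n,c['K'].tolist(),-c['R'].T@c['t'],c['R'][2])
    for t in ['wedge','tiers','coasters','padtin','strainer']:
        for m in manip.masks_of(n,t)[:3]: print(t,round(m['p'],2),m['bbox'])
E
```

```text
pics
{'clock': 0.0, 'joint_pos': array([ 1.1154,  0.3328, -0.0647,  1.461 ,  0.0216,  1.3499, -0.0885]), 'joint_velocities': array([-0.0013,  0.0002,  0.0001, -0.0005,  0.0005, -0.0003, -0.0001]), 'tau': array([  0.0018, -62.5455,   0.0502, -39.161 ,   0.0164,   0.0101,
        -0.    ]), 'position': array([ 0.262 , -0.567 ,  0.2305]), 'ee_rot': array([-0.152 ,  0.6911, -0.6901,  0.1517]), 'ft_force': array([0.1537, 0.4974, 0.2339]), 'torque': array([ 0.023 , -0.0486, -0.0101]), 'grip_width': 0.9975649722629267}
scene [[412.9663817076767, 0.0, 278.4469527189252], [0.0, 412.9663817076767, 212.24396409619803], [0.0, 0.0, 1.0]] [0.9616 0.4161 0.9406] [-0.3961 -0.3866 -0.8329]
wedge 0.9 [183.5, 133.0, 223.6, 167.8]
wedge 0.83 [243.9, 109.5, 262.7, 148.2]
wedge 0.67 [166.3, 110.7, 202.8, 142.2]
tiers 0.91 [150.9, 174.6, 302.7, 313.0]
tiers 0.58 [192.2, 173.3, 213.6, 207.4]
coasters 0.87 [374.9, 251.7, 422.8, 298.4]
padtin 0.59 [375.6, 367.0, 407.5, 403.2]
strainer 0.91 [236.2, 202.2, 278.4, 244.7]
side [[506.5618586862389, 0.0, 277.87300969265334], [0.0, 506.5618586862389, 205.01777148624925], [0.0, 0.0, 1.0]] [-0.2773  0.858   0.9169] [ 0.5821 -0.5869 -0.5628]
wedge 0.76 [343.2, 184.9, 377.4, 205.1]
wedge 0.73 [371.0, 166.1, 407.5, 194.6]
wedge 0.71 [371.7, 205.1, 419.7, 224.1]
tiers 0.58 [202.5, 152.7, 328.5, 249.0]
coasters 0.7 [197.9, 287.3, 253.9, 329.7]
padtin 0.84 [111.3, 282.4, 138.9, 304.8]
strainer 0.92 [254.3, 197.0, 299.2, 219.4]
wrist [[360.5593423215123, 0.0, 275.5882089573492], [0.0, 360.5593423215123, 211.82908480678407], [0.0, 0.0, 1.0]] [ 0.3283 -0.5369  0.3734] [-0.2587 -0.1193 -0.9586]
wedge 0.72 [29.5, 3.0, 97.6, 28.9]
```

View pics/scene0.png

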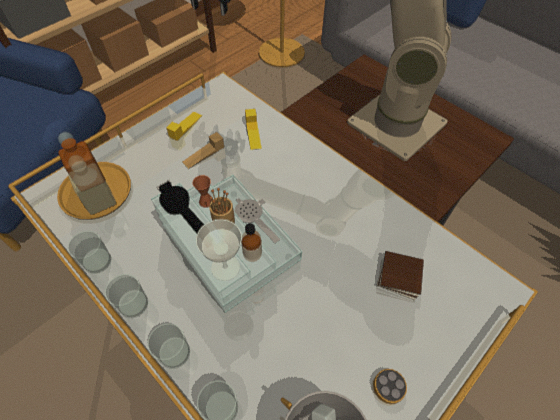

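View pics/side0.png

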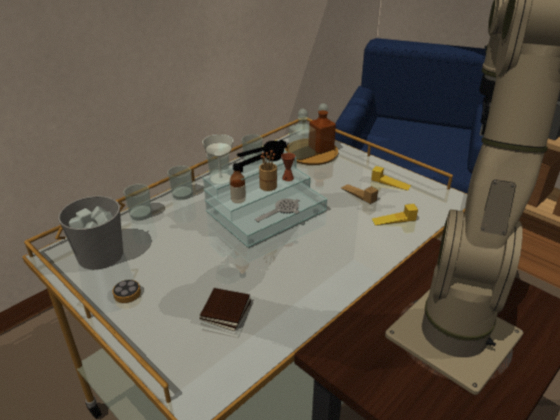

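View pics/wrist0.png

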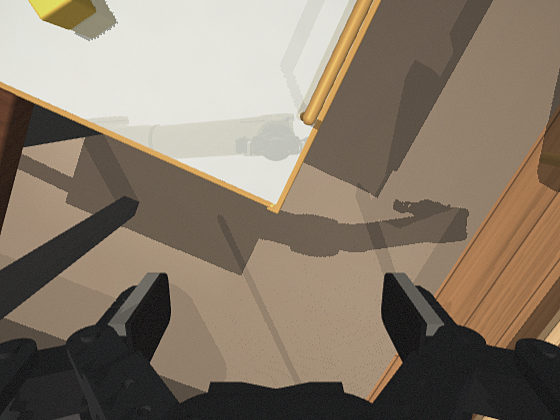

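The scene view shows three wedge shapes: brown at (203,152), yellow at (185,127) and yellow at (253,128). The side view has them at brown (360,193), yellow (390,180) and yellow (397,215). The brown one is meant. Next I'll crop in close and measure.

Run:
```python
from h import *
np.set_printoptions(precision=4,suppress=True)
ims=[]
for n,box in [('scene',(140,95,310,315)),('side',(190,120,420,260))]:
    c=cam(n); 
    x0,y0,x1,y1=box; im=c['pixels'][y0:y1,x0:x1]; s=min(800/(x1-x0),600/(y1-y0))
    cv2.imwrite(f'pics/{n}_crop.png',cv2.resize(im,None,fx=s,fy=s,interpolation=cv2.INTER_CUBIC)); print(n,s)
    for m in manip.masks_of(n,'wedge')[:3]:
        P,u,v=pts(c,m['mask']); col=c['pixels'][v,u].mean(0)
        # horizontal extents
        z=P[:,2]; top=P[(z>0.035)]
        print('wedge',m['p'],col,'z',np.percentile(z,[2,50,98]),'n',len(P),'top',np.median(top,0) if len(top) else None,len(top))
        r=cv2.minAreaRect(P[:,:2].astype(np.float32)*1000); print(r)
        mu=P[:,:2].mean(0); w=np.linalg.svd(P[:,:2]-mu,full_matrices=False)[2][0]; print('axis',np.degrees(np.arctan2(w[1],w[0])),mu)
    for t in ['tiers','coasters','padtin','strainer','jigger','pickcup','bitters','coupe','press']:
        for m in manip.masks_of(n,t)[:1]:
            P,u,v=pts(c,m['mask']); print(t,round(m['p'],2),P.mean(0) if len(P) else None,np.percentile(P[:,2],[5,95]) if len(P) else '')
```

```text
scene 2.727272727272727
wedge 0.91 [ 70.228  107.2429 133.8785] z [-0.0027  0.0092  0.0444] n 601 top [ 0.4789 -0.3201  0.0419] 108
((511.24884033203125, -331.1775207519531), (163.97071838378906, 72.482666015625), 10.664615631103516)
axis -7.846207919892428 [ 0.5186 -0.3234]
wedge 0.8 [ 44.1301 135.6687 160.2988] z [-0.0029  0.0094  0.0445] n 492 top [ 0.5416 -0.4431  0.0412] 107
((495.90777587890625, -472.49609375), (134.86595153808594, 67.75202178955078), 14.211447715759277)
axis 19.150077741193652 [ 0.507  -0.4523]
wedge 0.65 [ 41.298  150.5892 175.9074] z [-0.0011  0.0107  0.0446] n 443 top [ 0.3336 -0.3241  0.0422] 86
((360.94903564453125, -286.4967041015625), (133.84121704101562, 33.883724212646484), 54.401153564453125)
axis 54.52749801752557 [ 0.3595 -0.2891]
tiers 0.69 [0.6975 0.0028 0.0801] [0.0142 0.1307]
coasters 0.71 [0.4426 0.3292 0.0257] [0.0103 0.0304]
padtin 0.69 [0.6678 0.4617 0.0208] [0.0159 0.0249]
strainer 0.58 [ 0.5942 -0.032   0.0579] [0.0553 0.0606]
jigger 0.65 [ 0.662  -0.1342  0.1354] [0.0901 0.1688]
pickcup 0.84 [ 0.6694 -0.055   0.1482] [0.0916 0.1987]
bitt
[... 650 characters left out ...]
88336547 [ 0.4995 -0.4548]
wedge 0.62 [ 52.6338  81.303  102.601 ] z [-0.0023  0.0102  0.0444] n 396 top [ 0.4728 -0.3197  0.042 ] 74
((525.0415649414062, -343.22650146484375), (75.61942291259766, 144.48280334472656), 82.13046264648438)
axis 171.67903316602766 [ 0.5043 -0.3203]
tiers 0.67 [ 0.6444 -0.0029  0.0655] [0.0146 0.1282]
coasters 0.97 [0.4265 0.3302 0.0234] [0.0043 0.0299]
padtin 0.95 [0.6563 0.4632 0.0173] [0.0019 0.0238]
strainer 0.84 [ 0.5927 -0.0299  0.0567] [0.0491 0.0605]
jigger 0.65 [ 0.6592 -0.1282  0.1358] [0.0928 0.1676]
bitters 0.82 [0.6706 0.0689 0.1468] [0.0975 0.2048]
coupe 0.68 [0.7613 0.0566 0.2123] [0.1306 0.2535]
press 0.97 [ 0.7295 -0.101   0.1691] [0.1434 0.189 ]
```

View pics/scene_crop.png

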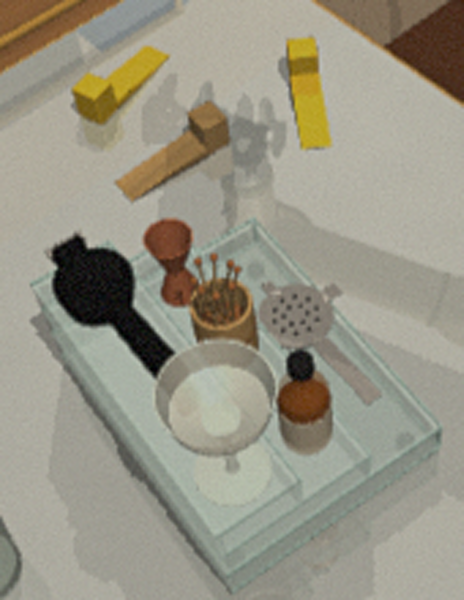

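View pics/side_crop.png

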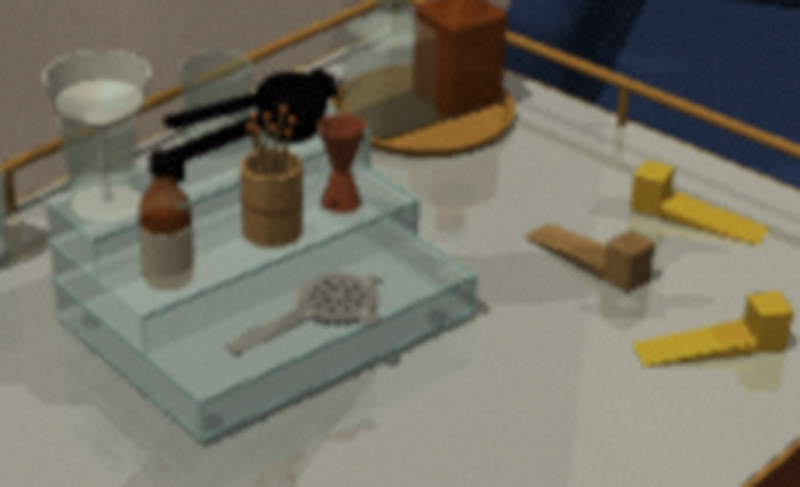

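Run:
```python
from h import *
np.set_printoptions(precision=4,suppress=True)
s=cam('scene'); d=cam('side')
S=lambda u,v:(140+u/2.727,95+v/2.727); D=lambda u,v:(190+u/3.478,120+v/3.478)
def both(n,a,b,z):
    A=plane(s,*S(*a),z) if a else None; B=plane(d,*D(*b),z) if b else None; print(n,A,B)
both('F-y top',(253,222),(475,278),.05); both('F+y top',(438,433),(205,405),.05); both('F+y bot',(438,455),(207,440),.006); both('F-y bot',None,(475,315),.006)
both('tip',None,None,.0)
both('tip L (+y?)',(133,199),(527,236),.001);both('tip R',(116,182),(542,226),.001)
both('block top c',(209,120),(632,243),.044)
# strainer-side depth: top plane points of block
for c,n,col in ((s,'scene',0),(d,'side',0)):
    for m in manip.masks_of(n,'wedge'):
        P,u,v=pts(c,m['mask'])
        if abs(np.median(P[:,1])+.32)<.015 and np.median(P[:,0])>.44:
            k=(P[:,2]>.039); Q=P[k]; print(n,'top',Q.mean(0),(Q.min(0)+Q.max(0))/2,cv2.minAreaRect((Q[:,:2]*1000).astype(np.float32)))
            k=(P[:,2]>.003)&(P[:,2]<.017); Q=P[k]; mu=Q.mean(0); 
            # ramp: fit centreline
            w=np.linalg.svd(Q[:,:2]-mu[:2],full_matrices=False)[2][0]; print('ramp',mu,np.degrees(np.arctan(w[1]/w[0])),(Q@np.r_[w,0]).min(),(Q@np.r_[w,0]).max(),w)
```

```text
F-y top [ 0.5434 -0.169   0.05  ] [ 0.5314 -0.1707  0.05  ]
F+y top [0.5855 0.1262 0.05  ] [0.5676 0.1212 0.05  ]
F+y bot [0.5836 0.1275 0.006 ] [0.5749 0.1144 0.006 ]
F-y bot None [ 0.5335 -0.1767  0.006 ]
tip None None
tip L (+y?) [ 0.5911 -0.3157  0.001 ] [ 0.5884 -0.3206  0.001 ]
tip R [ 0.5893 -0.3476  0.001 ] [ 0.5894 -0.3452  0.001 ]
block top c [ 0.4809 -0.3118  0.044 ] [ 0.4712 -0.3232  0.044 ]
scene top [ 0.4783 -0.3208  0.0423] [ 0.478  -0.3213  0.0433] ((477.9649963378906, -321.36285400390625), (32.86962890625, 31.573680877685547), 89.69386291503906)
ramp [ 0.5299 -0.3244  0.0088] -9.48883006020826 0.5102647374241062 0.6362032802372427 [ 0.9863 -0.1649]
```

Run:
```python
from h import *
from scipy.spatial.transform import Rotation as R
np.set_printoptions(precision=4,suppress=True)
o=manip.get_obs(); r=R.from_quat(o['ee_rot']); M=r.as_matrix(); print(M)
z=M[:,2]; print('jaw yaw',np.degrees(np.arctan2(z[1],z[0])))
c=cam('wrist'); print('cam rel tool', M.T@((-c['R'].T@c['t'])-o['position']), M.T@c['R'].T)
```

```text
[[-0.9078  0.0001  0.4194]
 [-0.4194 -0.0001 -0.9078]
 [ 0.     -1.      0.0001]]
jaw yaw -65.20419170577091
cam rel tool [-0.0729 -0.1421  0.    ] [[-0.0005  0.9586  0.2849]
 [ 0.0005 -0.2849  0.9586]
 [ 1.      0.0006 -0.0003]]
```

Call:
{"api": "arm_command", "payload": {"commands": [[[4,4,0,0,0,-6],[8,8,0,0,0,-12],[12,12,0,0,0,-18],[16,16,0,0,0,-24],[19,20,0,0,0,-28],[20.5,23,0,0,0,-31],[21,24.5,0,0,0,-31],[21,24.5,0,0,0,-31],[21,24.5,0,0,0,-31]]], "claw": 8.5}}

```text
clock: 3.15
position: [0.4721, -0.3225, 0.2315]
ee_rot: [-0.038, -0.706, 0.706, 0.038]
ft_force: [-0.1, -0.9, 0.5]
grip_width: 0.996
```

```bash
cat > w.py <<'E'
from h import *
from scipy.spatial.transform import Rotation as R
np.set_printoptions(precision=4,suppress=True)
import sys
o=manip.get_obs(); M=R.from_quat(o['ee_rot']).as_matrix(); z=M[:,2]
print('t',o['clock'],'tcp',o['position'],'jaw',np.degrees(np.arctan2(z[1],z[0])),'F',o['ft_force'],'w',o['grip_width']*8.54, 'j',o['joint_pos'])
E
python3 w.py
python3 - <<'E'
from h import *
np.set_printoptions(precision=4,suppress=True)
c=cam('wrist','wrist1.png')
for m in manip.masks_of('wrist','wedge'):
    P,u,v=pts(c,m['mask']); print(m['p'],m['bbox'],c['pixels'][v,u].mean(0))
    T=P[P[:,2]>.038]; print(T.mean(0),(T.min(0)+T.max(0))/2,cv2.minAreaRect((T[:,:2]*1000).astype(np.float32)))
    k=(P[:,2]>.002)&(P[:,2]<.017);Q=P[k];w=np.linalg.svd(Q[:,:2]-Q[:,:2].mean(0),full_matrices=False)[2][0]
    print('ramp',Q.mean(0),np.degrees(np.arctan(w[1]/w[0])),Q[:,0].min(),Q[:,0].max(),P[:,2].min())
E
```

```text
t 3.15 tcp [ 0.4721 -0.3225  0.2315] jaw -96.15383630708514 F [-0.0715 -0.9389  0.4862] w 8.504568401502253 j [ 0.6841  0.2235 -0.1927  1.5991  0.0444  1.323  -1.193 ]
0.96 [197.0, 239.4, 317.3, 338.4] [ 58.457  137.3413 153.1974]
[ 0.3329 -0.3295  0.043 ] [ 0.3314 -0.3295  0.0419] ((331.24920654296875, -329.4877014160156), (31.30836296081543, 33.77666473388672), 54.965087890625)
ramp [ 0.367  -0.2825  0.0087] 58.61198459296861 0.3270107704314587 0.4099816275443486 -0.0016914644934549338
0.78 [254.4, 53.8, 296.2, 196.6] [ 78.5306 114.457  141.7059]
[ 0.4768 -0.3253  0.043 ] [ 0.4762 -0.3252  0.042 ] ((476.19061279296875, -325.1292724609375), (34.04832458496094, 31.642963409423828), 84.39225769042969)
ramp [ 0.5399 -0.3309  0.0087] -5.2158111806872975 0.48834794287233385 0.5919059555124783 -0.002404999500484871
0.62 [376.8, 73.3, 442.3, 211.3] [ 52.2087 122.1165 142.0568]
[ 0.5383 -0.4479  0.043 ] [ 0.5379 -0.4486  0.042 ] ((538.0216064453125, -448.8099365234375), (32.061283111572266, 34.20132827758789), 15.740614891052246)
ramp [ 0.4803 -0.4637  0.0088] 19.842029176269833 0.42415103443548563 0.5561064647864007 -0.002423698439042399
```

View pics/wrist1.png

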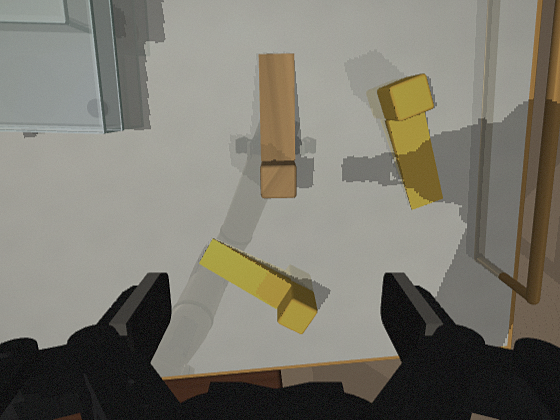

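The wrist picture confirms the brown wedge at (278,125), with the block centred between the fingers near (278,180). The yellow ones are at (260,285) and (412,140). Three views put the block centre within 6 mm of (0.475, -0.323), with its top at 43 mm against the stated 44 and a yaw of about -5.6°. Going down.

Call:
{"api": "arm_command", "payload": {"commands": [[[0.3,0,-3,0,0,0],[0.3,0,-7,0,0,0],[0.3,0,-11,0,0,0],[0.3,0,-15,0,0,0],[0.3,0,-18,0,0,0],[0.3,0,-20,0,0,0],[0.3,0,-21.5,0,0,0],[0.3,0,-22,0,0,0],[0.3,0,-22,0,0,0],[0.3,0,-22,0,0,0]]]}}

```text
clock: 4.25
position: [0.4757, -0.323, 0.0124]
ee_rot: [-0.039, -0.706, 0.706, 0.038]
ft_force: [0.5, -0.6, 0.9]
grip_width: 0.998
```

```bash
python3 w.py
python3 - <<'E'
from h import *
c=cam('wrist','wrist2.png')
E
```

```text
t 4.25 tcp [ 0.4757 -0.323   0.0124] jaw -96.22425940759427 F [ 0.466  -0.5569  0.8924] w 8.519301008743893 j [ 0.6686  0.4502 -0.1826  1.8007  0.1015  0.8981 -1.2388]
```

View pics/wrist2.png

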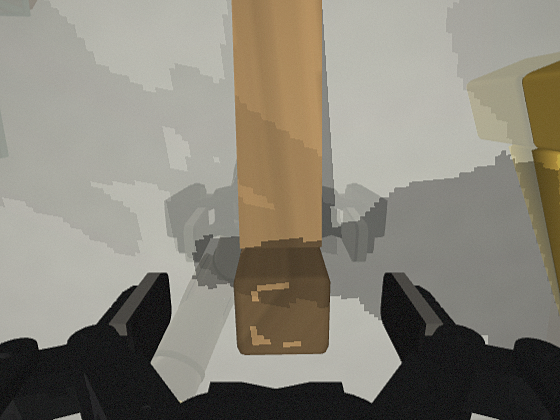

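The block is centred between the pads: its edges are at columns 235 and 330, so it sits about 2 mm to the right. I'll nudge over, lower a little and close.

Call:
{"api": "arm_command", "payload": {"commands": [[[0,-0.2,-0.3,0,0,0],[0,-0.2,-0.4,0,0,0],[0,-0.2,-0.4,0,0,0]]]}}

```text
clock: 4.6
position: [0.4751, -0.3245, 0.0074]
ee_rot: [-0.038, -0.706, 0.706, 0.038]
ft_force: [-0.2, 0.5, -0.1]
grip_width: 0.997
```

Call:
{"api": "arm_command", "payload": {"commands": [[[0,0,0,0,0,0],[0,0,0,0,0,0],[0,0,0,0,0,0],[0,0,0,0,0,0],[0,0,0,0,0,0],[0,0,0,0,0,0],[0,0,0,0,0,0],[0,0,0,0,0,0]]], "claw": 2.5, "newtons": 50}}

```text
clock: 5.4
position: [0.4753, -0.3245, 0.0075]
ee_rot: [-0.038, -0.706, 0.706, 0.038]
ft_force: [-0.4, -0.1, 3.0]
grip_width: 0.391
```

```bash
python3 w.py
python3 - <<'E'
from h import *
np.set_printoptions(precision=4,suppress=True)
c=cam('wrist','wrist3.png')
for m in manip.masks_of('wrist','wedge'):
    P,u,v=pts(c,m['mask']); 
    k=(P[:,2]>.002)&(P[:,2]<.017);Q=P[k]
    if len(Q): w=np.linalg.svd(Q[:,:2]-Q[:,:2].mean(0),full_matrices=False)[2][0];print(m['p'],'ramp',Q.mean(0),np.degrees(np.arctan(w[1]/w[0])),Q[:,0].min(),Q[:,0].max(),P[:,2].min())
E
```

```text
t 5.4 tcp [ 0.4753 -0.3245  0.0075] jaw -96.20434384417413 F [-0.3508 -0.0657  3.0244] w 3.3373920390546514 j [ 0.6698  0.4588 -0.1812  1.8006  0.103   0.891  -1.2369]
0.64 ramp [ 0.4041 -0.2507  0.0028] -82.63957264282244 0.40056375818445233 0.4086058731079578 -0.0005516226796495642
0.63 ramp [ 0.5263 -0.4352  0.0082] 14.619896385644306 0.47030541927030317 0.5518229028654956 -0.001931198360790863
0.55 ramp [ 0.5397 -0.3311  0.0088] -6.222244792485865 0.4879822017285341 0.585465665686614 -0.0020481322217550334
```

View pics/wrist3.png

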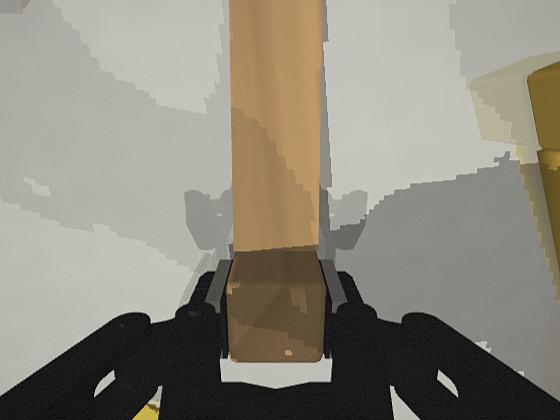

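Gripped: opening 33 mm and the block filling the pads at columns 228–325. Now lift and carry it in front of the stand, staying high to look at the stand's front edge.

Call:
{"api": "arm_command", "payload": {"commands": [[[0,0,2,0,0,0],[0,0,5,0,0,0],[-0.5,1,9,0,0,0],[-1.5,4,13,0,0,0],[-3,8,16,0,0,0],[-4,12,19,0,0,0],[-5,16,21,0,0,0],[-5.5,20,22,0,0,0],[-5.5,24,22,0,0,0],[-5.5,28,22,0,0,0],[-5.5,30.5,22,0,0,0],[-5.5,31,22,0,0,0],[-5.5,31,22,0,0,0],[-5.5,31,22,0,0,0]]]}}

```text
clock: 6.9
position: [0.42, -0.0155, 0.227]
ee_rot: [-0.038, -0.706, 0.706, 0.039]
ft_force: [-0.0, 0.3, -0.8]
grip_width: 0.39
```

```bash
python3 w.py
python3 - <<'E'
from h import *
c=cam('wrist','wrist4.png'); cam('side','side4.png'); cam('scene','scene4.png')
np.savez('w4.npz',**c)
E
```

```text
t 6.9 tcp [ 0.42   -0.0155  0.227 ] jaw -96.27651306216525 F [-0.0378  0.2956 -0.8136] w 3.327646614153809 j [ 0.4382 -0.104  -0.4717  1.9437 -0.0489  1.2916 -1.6981]
```

View pics/wrist4.png

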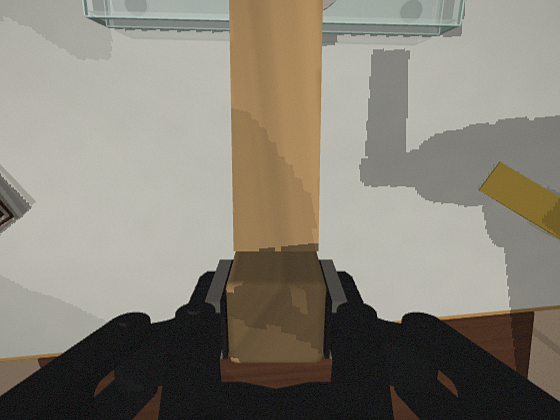

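View pics/side4.png

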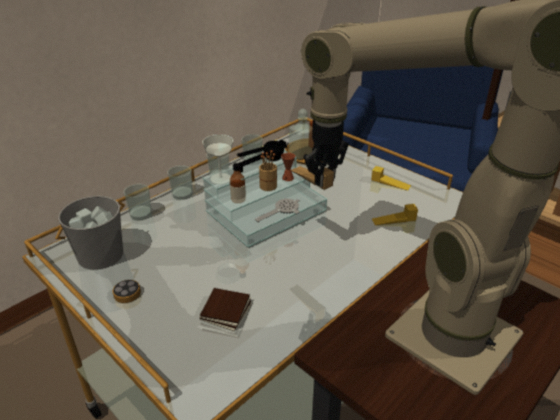

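Run:
```python
import cv2
a=cv2.imread('pics/wrist4.png'); 
l=cv2.resize(a[0:60,70:230],None,fx=5,fy=5,interpolation=cv2.INTER_CUBIC); r=cv2.resize(a[0:60,325:485],None,fx=5,fy=5,interpolation=cv2.INTER_CUBIC)
import numpy as np
cv2.imwrite('pics/w4c.png',np.vstack([l,r]))
```

```text
(no output)
```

View pics/w4c.png

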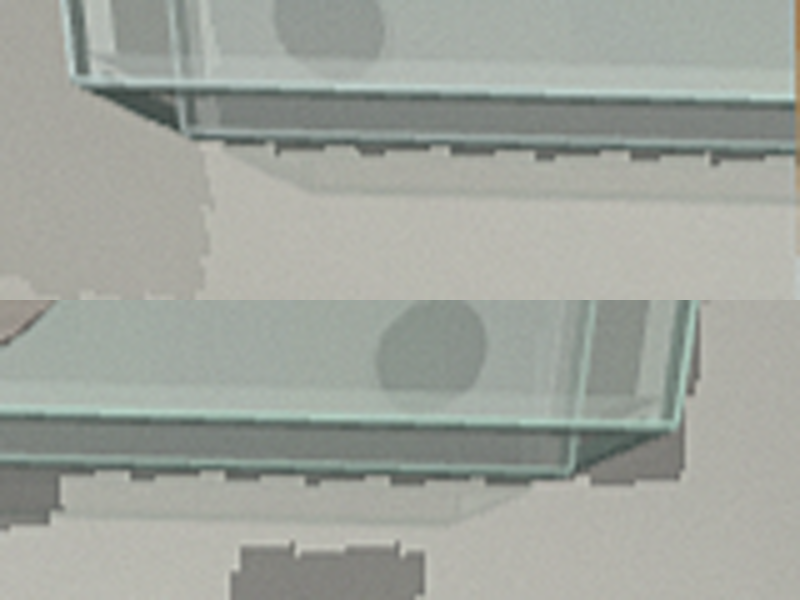

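Run:
```python
from h import *
np.set_printoptions(precision=4,suppress=True)
c=dict(np.load('w4.npz'))
for a,b,z in [((85,16.6),(460.6,26),.05),((107.4,27),(439,34.4),.006)]:
    A=plane(c,*a,z);B=plane(c,*b,z); d=A-B; print(A,B,'len',np.linalg.norm(d),'yaw',np.degrees(np.arctan2(-d[0],d[1])),'mid',(A+B)/2)
for q in [(325/5+70,22/5),(430/5+325,52/5)]: print('foot',plane(c,*q,0.003))
for m in manip.masks_of('wrist','wedge'):
    P,u,v=pts(c,m['mask']); print(m['p'],m['bbox'],P[:,2].min(),P[:,2].max(),P.mean(0))
    if P[:,2].mean()>.1:
        T=P[P[:,2]>P[:,2].max()-.01]; k=v<235; Q=P[k]; print(len(Q)); n=np.linalg.svd(Q-Q.mean(0),full_matrices=False)[2][2]; n*=np.sign(n[2]); print('ramp normal',n)
        ax=[]
        for r in range(0,235,5):
            s=Q[v[k]==r]; ax.append((s[:,:2].min(0)+s[:,:2].max(0))/2)
        ax=np.array(ax); print(ax[0],ax[-1],np.degrees(np.polyfit(ax[:,0],ax[:,1],1)[0]))
```

```text
[0.5754 0.1201 0.05  ] [ 0.5361 -0.1771  0.05  ] len 0.2997311883080817 yaw -7.543726500709239 mid [ 0.5558 -0.0285  0.05  ]
[0.5763 0.1217 0.006 ] [ 0.5372 -0.1789  0.006 ] len 0.30312871292400956 yaw -7.411598485570833 mid [ 0.5568 -0.0286  0.006 ]
foot [0.5924 0.0937 0.003 ]
foot [ 0.5604 -0.1545  0.003 ]
0.96 [222.1, 2.2, 326.9, 362.9] -0.0022676829112096 0.265263259814359 [ 0.4658 -0.0202  0.2369]
21104
ramp normal [0.1399 0.9693 0.2021]
[ 0.5457 -0.0391] [ 0.4449 -0.018 ] -10.585484458078968
0.73 [79.8, 1.1, 466.1, 37.0] -0.00028197248618627393 0.0520712411733827 [ 0.5607 -0.037   0.0423]
0.63 [480.2, 165.1, 560.0, 239.7] -0.0020631861057499425 0.01620655588266319 [ 0.3728 -0.2689  0.0069]
0.59 [0.0, 190.9, 19.2, 227.6] -0.0020503019783512074 0.027680986378859317 [0.4165 0.2673 0.0093]
```

Run:
```python
from h import *
np.set_printoptions(precision=4,suppress=True)
c=dict(np.load('w4.npz'))
P,u,v=pts(c,np.ones((420,560),bool)); k=(u>245)&(u<310)&(v>5)&(v<235)&(P[:,2]>.2); Q=P[k]
n=np.linalg.svd(Q-Q.mean(0),full_matrices=False)[2][2]; n*=np.sign(n[2]); print(n, Q.mean(0))
f=np.array([np.cos(np.radians(-6.28)),np.sin(np.radians(-6.28)),0]); l=np.array([-f[1],f[0],0])
print('slope deg along (exp -7.97):',-np.degrees(np.arctan(n@f/n[2])),'across:',-np.degrees(np.arctan(n@l/n[2])))
z=Q[:,2]-0.0
d=Q[:,:2]@f[:2]
p=np.polyfit(d,z,1); g=np.array([.42,-.0155])@f[:2]
print('thickness line z at grip+16mm', np.polyval(p,g+.016),' sole z =',np.polyval(p,g+.016)-.016)
```

```text
[ 0.1389 -0.0159  0.9902] [ 0.4861 -0.0233  0.228 ]
slope deg along (exp -7.97): -8.038200314672446 across: 0.03640908276943697
thickness line z at grip+16mm 0.2351685608925455  sole z = 0.2191685608925455
```

Call:
{"api": "arm_command", "payload": {"commands": [[[0.3,0.2,-3,0,0,-0.6],[0.6,0.4,-7,0,0,-1.2],[0.6,0.4,-11,0,0,-1.2],[0.6,0.4,-15,0,0,-1.2],[0.6,0.4,-18,0,0,-1.2],[0.6,0.4,-20,0,0,-1.2],[0.6,0.4,-21,0,0,-1.2],[0.6,0.4,-21.5,0,0,-1.2],[0.6,0.4,-21.5,0,0,-1.2],[0.6,0.4,-21.5,0,0,-1.2]]]}}

```text
clock: 8.1
position: [0.427, -0.0105, 0.0132]
ee_rot: [-0.046, -0.706, 0.706, 0.045]
ft_force: [0.4, -0.5, -1.4]
grip_width: 0.392
```

```bash
python3 w.py
python3 - <<'E'
from h import *
for n,box in [('scene',(140,95,310,315)),('side',(190,120,420,260)),('wrist',(0,0,560,420))]:
    c=cam(n); x0,y0,x1,y1=box; s=min(800/(x1-x0),600/(y1-y0))
    cv2.imwrite(f'pics/{n}5.png',cv2.resize(c['pixels'][y0:y1,x0:x1],None,fx=s,fy=s,interpolation=cv2.INTER_CUBIC)); np.savez(f'{n}5.npz',**c)
E
```

```text
t 8.1 tcp [ 0.427  -0.0105  0.0132] jaw -97.41259637319367 F [ 0.3571 -0.5038 -1.3662] w 3.3518177628230825 j [ 0.3862  0.2053 -0.4947  2.1573  0.1352  0.8061 -1.8936]
```

View pics/wrist5.png

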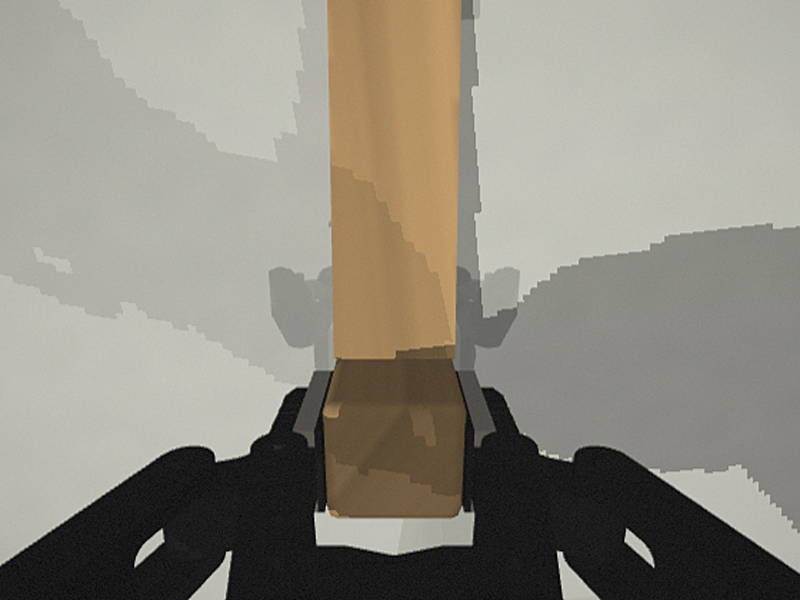

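View pics/side5.png

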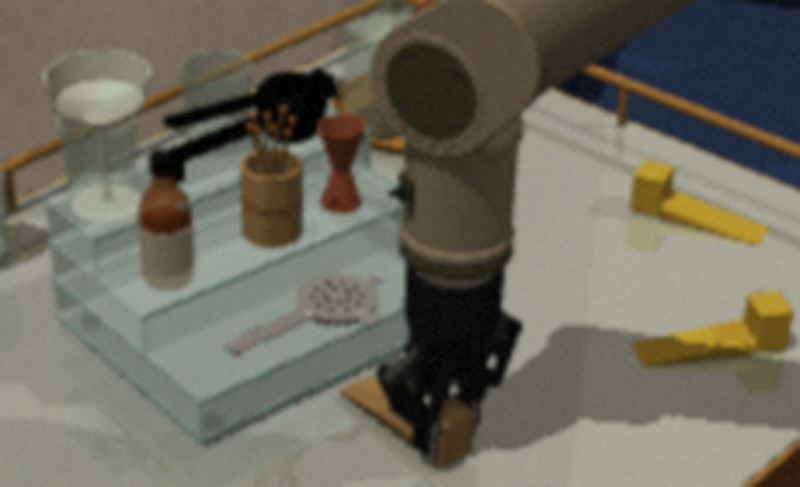

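View pics/scene5.png

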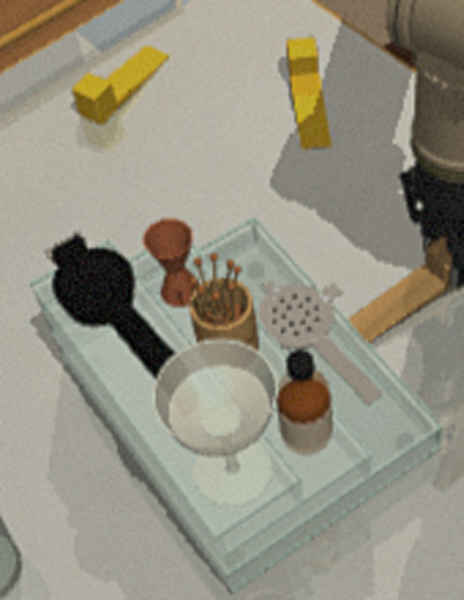

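Call:
{"api": "arm_command", "payload": {"commands": [[[0,0,-0.2,0,0,0],[0,0,-0.4,0,0,0],[0,0,-0.5,0,0,0],[0,0,-0.5,0,0,0],[0,0,-0.5,0,0,0]]]}}

```text
clock: 8.75
position: [0.4262, -0.0104, 0.0075]
ee_rot: [-0.046, -0.706, 0.706, 0.046]
ft_force: [-0.9, -0.4, 3.6]
grip_width: 0.389
```

```bash
python3 w.py
```

```text
t 8.75 tcp [ 0.4262 -0.0104  0.0075] jaw -97.39987061939102 F [-0.8921 -0.4329  3.638 ] w 3.3219452201087196 j [ 0.3831  0.2164 -0.4926  2.161   0.1431  0.7944 -1.9003]
```

The wedge is down and flat, with light pressure of about 4–5 N. Next, slide it in slowly along the stand's x axis, (0.991, -0.131).

Call:
{"api": "arm_command", "payload": {"commands": [[[0.3,-0.04,0,0,0,0],[0.6,-0.08,0,0,0,0],[0.9,-0.12,0,0,0,0],[1.2,-0.16,0,0,0,0],[1.5,-0.2,0,0,0,0],[1.8,-0.24,0,0,0,0],[2.1,-0.28,0,0,0,0],[2.4,-0.32,0,0,0,0],[2.7,-0.36,0,0,0,0],[3.0,-0.4,0,0,0,0],[3.0,-0.4,0,0,0,0],[3.0,-0.4,0,0,0,0]]]}}

```text
clock: 9.95
position: [0.4568, -0.0144, 0.0075]
ee_rot: [0.046, 0.706, -0.706, -0.045]
ft_force: [1.6, -0.3, 2.9]
grip_width: 0.391
```

```bash
python3 w.py;  python3 - <<'E'
from h import *
for n,box in [('scene',(140,95,310,315)),('side',(190,120,420,260)),('wrist',(0,0,560,420))]:
    c=cam(n); x0,y0,x1,y1=box; s=min(800/(x1-x0),600/(y1-y0))
    cv2.imwrite(f'pics/{n}6.png',cv2.resize(c['pixels'][y0:y1,x0:x1],None,fx=s,fy=s,interpolation=cv2.INTER_CUBIC)); np.savez(f'{n}6.npz',**c)
E
```

```text
t 9.95 tcp [ 0.4568 -0.0144  0.0075] jaw -97.40385331923397 F [ 1.6228 -0.3438  2.9444] w 3.34032662909719 j [ 0.3719  0.2752 -0.4769  2.0891  0.1727  0.813  -1.9087]
```

View pics/wrist6.png

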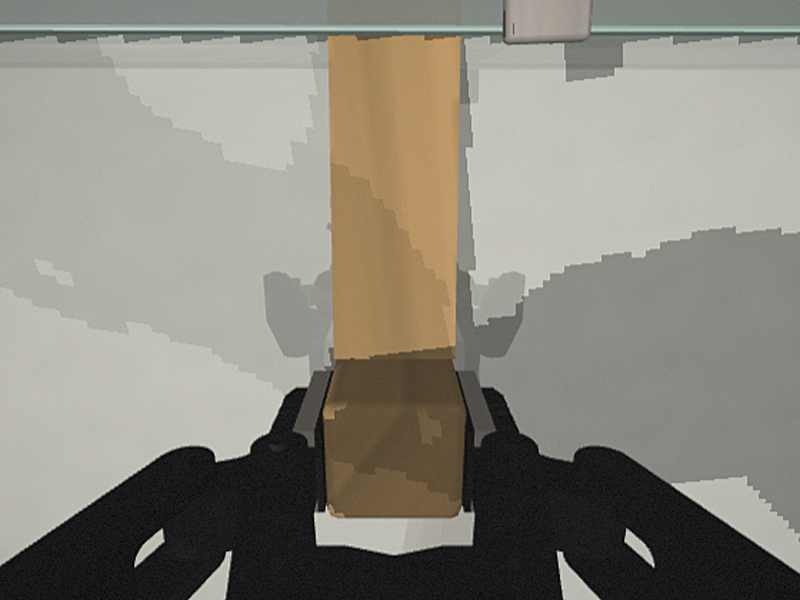

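View pics/side6.png

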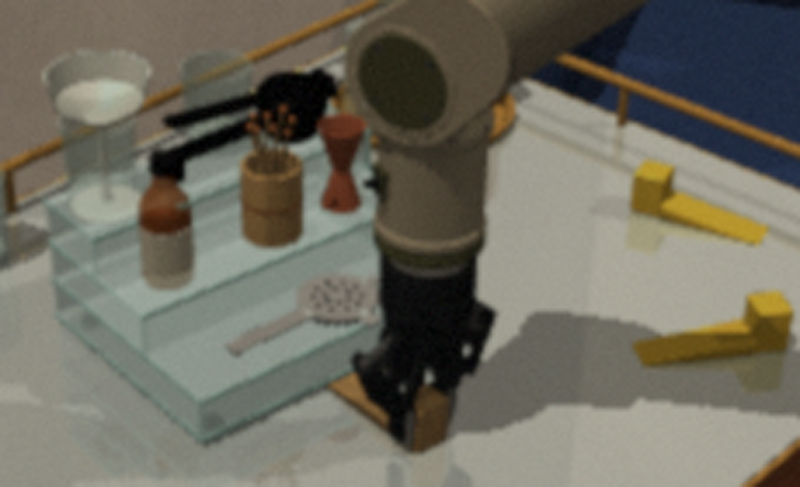

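View pics/scene6.png

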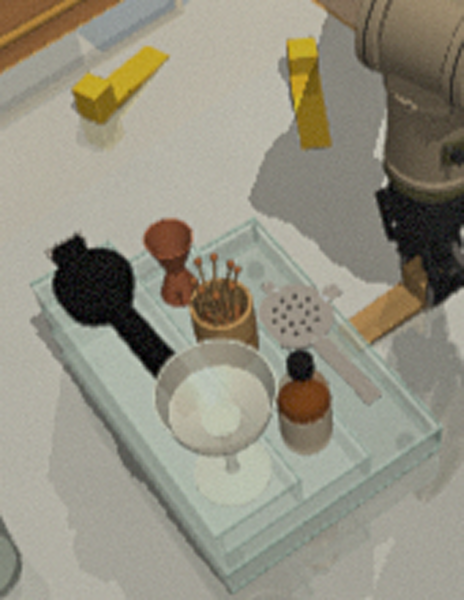

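```bash
cat > e.py <<'E'
from h import *
import sys
from scipy.spatial.transform import Rotation as R
np.set_printoptions(precision=4,suppress=True)
o=manip.get_obs(); c=cam('wrist')
g=cv2.cvtColor(c['pixels'],cv2.COLOR_BGR2GRAY)
im=c['pixels'][0:80]; cv2.imwrite('pics/'+sys.argv[1],cv2.resize(im[:,180:380],None,fx=4,fy=4,interpolation=cv2.INTER_CUBIC))
M=R.from_quat(o['ee_rot']).as_matrix(); f=-M[:,0]; f[2]=0; f/=np.linalg.norm(f); 
print('fwd',np.degrees(np.arctan2(f[1],f[0])),o['position'],o['ft_force'])
for r in map(float,sys.argv[2:]):
    for z in (.006,.0093):
        p=plane(c,275,r,z); print(r,z,p,'in:',116-1000*((p-o['position'])@f))
E
python3 e.py e6.png 24 26 28
```

```text
fwd -7.405786115054348 [ 0.4565 -0.0144  0.0074] [0.6632 1.0382 2.1849]
24.0 0.006 [ 0.5563 -0.0269  0.006 ] in: 15.394774036372652
24.0 0.0093 [ 0.5557 -0.0268  0.0093] in: 16.035769812307578
26.0 0.006 [ 0.5557 -0.0268  0.006 ] in: 16.04588691541042
26.0 0.0093 [ 0.555  -0.0267  0.0093] in: 16.67192043512884
28.0 0.006 [ 0.555  -0.0267  0.006 ] in: 16.69886123570498
28.0 0.0093 [ 0.5544 -0.0267  0.0093] in: 17.309889724195145
```

View pics/e6.png

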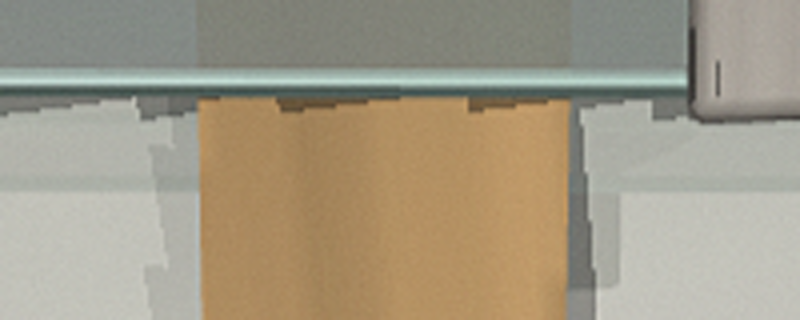

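The edge is at row 23, so the wedge is about 15 mm in, as predicted. Push on slowly.

Call:
{"api": "arm_command", "payload": {"commands": [[[0.12,-0.02,0,0,0,0],[0.24,-0.03,0,0,0,0],[0.36,-0.05,0,0,0,0],[0.48,-0.06,0,0,0,0],[0.6,-0.08,0,0,0,0],[0.72,-0.09,0,0,0,0],[0.84,-0.11,0,0,0,0],[0.96,-0.13,0,0,0,0],[1.08,-0.14,0,0,0,0],[1.2,-0.16,0,0,0,0],[1.32,-0.17,0,0,0,0],[1.44,-0.19,0,0,0,0],[1.56,-0.2,0,0,0,0],[1.68,-0.22,0,0,0,0],[1.8,-0.24,0,0,0,0],[1.9,-0.25,0,0,0,0],[2.0,-0.26,0,0,0,0],[2.0,-0.26,0,0,0,0]]]}}

```text
clock: 11.95
position: [0.4743, -0.0166, 0.0074]
ee_rot: [-0.044, -0.705, 0.706, 0.047]
ft_force: [-12.9, 2.2, 16.9]
grip_width: 0.393
```

```bash
python3 w.py; python3 e.py e7.png 23 50 75
```

```text
t 11.95 tcp [ 0.4743 -0.0166  0.0074] jaw -97.38523277865885 F [-12.8784   2.2166  16.9374] w 3.3538729269988576 j [ 0.3635  0.3117 -0.4676  2.0425  0.1882  0.832  -1.9123]
fwd -7.385435629413049 [ 0.4743 -0.0166  0.0074] [-12.8784   2.2166  16.9374]
23.0 0.006 [ 0.5744 -0.0292  0.006 ] in: 15.133791672869776
23.0 0.0093 [ 0.5737 -0.0291  0.0093] in: 15.76686160096665
50.0 0.006 [ 0.5655 -0.0281  0.006 ] in: 24.035674788717756
50.0 0.0093 [ 0.5651 -0.028   0.0093] in: 24.463681584997346
75.0 0.006 [ 0.557 -0.027  0.006] in: 32.59983490314602
75.0 0.0093 [ 0.5568 -0.0269  0.0093] in: 32.8305583300986
```

View pics/e7.png

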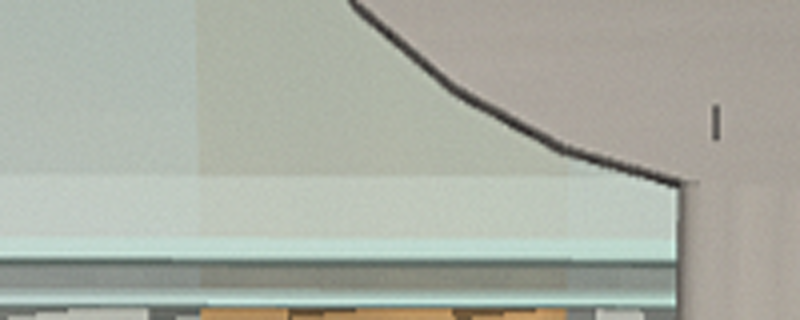

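The edge has reached row 76, so the wedge is about 33 mm in, the stand hasn't moved, and the push is 13 N. The press down has grown to 17 N, so I'll ease up slightly while continuing.

Call:
{"api": "arm_command", "payload": {"commands": [[[0,0,0.05,0,0,0],[0,0,0.1,0,0,0],[0,0,0.15,0,0,0],[0,0,0.15,0,0,0]]]}}

```text
clock: 12.4
position: [0.4745, -0.0168, 0.008]
ee_rot: [-0.044, -0.706, 0.706, 0.047]
ft_force: [-4.9, 1.3, -2.5]
grip_width: 0.393
```

```bash
python3 w.py
```

```text
t 12.4 tcp [ 0.4745 -0.0168  0.008 ] jaw -97.38422540494194 F [-4.9052  1.3383 -2.4655] w 3.3597054793982957 j [ 0.3644  0.3107 -0.4679  2.0422  0.187   0.8323 -1.9108]
```

Call:
{"api": "arm_command", "payload": {"commands": [[[0.1,-0.01,0,0,0,0],[0.2,-0.03,0,0,0,0],[0.3,-0.04,0,0,0,0],[0.4,-0.05,0,0,0,0],[0.5,-0.07,0,0,0,0],[0.6,-0.08,0,0,0,0],[0.7,-0.09,0,0,0,0],[0.8,-0.1,0,0,0,0],[0.9,-0.12,0,0,0,0],[1.0,-0.13,0,0,0,0],[1.0,-0.13,0,0,0,0]]]}}

```text
clock: 13.5
position: [0.4864, -0.0183, 0.0089]
ee_rot: [-0.046, -0.706, 0.706, 0.046]
ft_force: [-2.8, 0.0, -6.9]
grip_width: 0.392
```

```bash
python3 w.py; python3 e.py e8.png 76 100 125; python3 -c "
from h import *
c=cam('wrist','wrist8.png')"
```

```text
t 13.5 tcp [ 0.4864 -0.0183  0.0089] jaw -97.4044254453986 F [-2.7987  0.0015 -6.8588] w 3.3446404893826562 j [ 0.3603  0.3288 -0.4627  2.0156  0.1951  0.8388 -1.9121]
fwd -7.4044254339972815 [ 0.4864 -0.0183  0.0089] [-2.7987  0.0015 -6.8588]
76.0 0.006 [ 0.5689 -0.0286  0.006 ] in: 32.84191466743273
76.0 0.0093 [ 0.5687 -0.0286  0.0093] in: 33.07830452792754
100.0 0.006 [ 0.5603 -0.0275  0.006 ] in: 41.49249060818943
100.0 0.0093 [ 0.5603 -0.0275  0.0093] in: 41.53203289369368
125.0 0.006 [ 0.5511 -0.0263  0.006 ] in: 50.84300720822968
125.0 0.0093 [ 0.5512 -0.0263  0.0093] in: 50.66977446809038
```

View pics/wrist8.png

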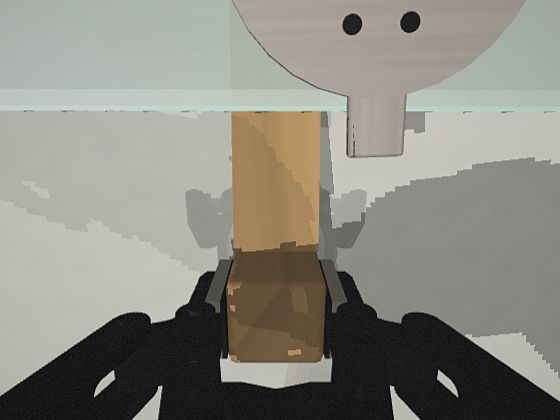

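Run:
```python
from h import *
from scipy.spatial.transform import Rotation as R
np.set_printoptions(precision=4,suppress=True)
o=manip.get_obs(); c=cam('wrist')
M=R.from_quat(o['ee_rot']).as_matrix(); f=-M[:,0]; l=np.array([-f[1],f[0],0])
P,u,v=pts(c,np.ones((420,560),bool))
k=(abs(u-376)<20)&(abs(v-145)<10); Q=P[k]; print('tab',Q.mean(0), ((Q-o['position'])@f).min(), ((Q-o['position'])@l).min(),((Q-o['position'])@l).max())
k=(u>245)&(u<310)&(v>125)&(v<240); Q=P[k]
d=(Q-o['position'])@f; p=np.polyfit(d,Q[:,2],1); print('ramp slope deg',np.degrees(np.arctan(p[0])),'exp -7.97; z at 16mm',np.polyval(p,.016),'tip top z',np.polyval(p,.116))
# stand lower edge / step-top height near front
for vv,uu in ((60,60),(60,130),(60,500)):
    k=(abs(u-uu)<25)&(abs(v-vv)<15); print(uu,P[k].mean(0))
```

```text
tab [ 0.546  -0.0507  0.0617] 0.061000519175327776 -0.02968826008872683 -0.01944302668599857
ramp slope deg -8.27328220036579 exp -7.97; z at 16mm 0.016913635501040584 tip top z 0.0023728337278496707
60 [0.5764 0.0253 0.0525]
130 [0.5741 0.0077 0.0525]
500 [ 0.562  -0.085   0.0531]
```

In about 45 mm (edge at row 110), the stand still in place, but the heel has risen about 0.5–1 mm. I'll lower it a little and push the last 6 mm.

Call:
{"api": "arm_command", "payload": {"commands": [[[0,0,-0.05,0,0,0],[0,0,-0.1,0,0,0],[0.1,-0.01,-0.1,0,0,0],[0.2,-0.03,-0.1,0,0,0],[0.3,-0.04,-0.1,0,0,0],[0.4,-0.05,-0.1,0,0,0],[0.5,-0.07,-0.1,0,0,0],[0.6,-0.08,-0.1,0,0,0],[0.7,-0.09,-0.1,0,0,0],[0.7,-0.09,-0.1,0,0,0],[0.7,-0.09,-0.1,0,0,0]]]}}

```text
clock: 14.75
position: [0.4934, -0.0192, 0.0079]
ee_rot: [-0.046, -0.706, 0.706, 0.045]
ft_force: [-2.2, -0.1, -6.7]
grip_width: 0.392
```

```bash
cat > f.py <<'E'
from h import *
import sys
from scipy.spatial.transform import Rotation as R
np.set_printoptions(precision=4,suppress=True)
o=manip.get_obs(); 
for n,box in [('scene',(140,95,310,315)),('side',(190,120,420,260)),('wrist',(0,0,560,420))]:
    c=cam(n); x0,y0,x1,y1=box; s=min(800/(x1-x0),600/(y1-y0))
    cv2.imwrite(f'pics/{n}{sys.argv[1]}.png',cv2.resize(c['pixels'][y0:y1,x0:x1],None,fx=s,fy=s,interpolation=cv2.INTER_CUBIC))
M=R.from_quat(o['ee_rot']).as_matrix(); f=-M[:,0]
P,u,v=pts(c,np.ones((420,560),bool))
k=(u>245)&(u<310)&(v>150)&(v<240); Q=P[k]
d=(Q-o['position'])@f; p=np.polyfit(d,Q[:,2],1); print('ramp slope deg',np.degrees(np.arctan(p[0])),'exp -7.97; z at 16mm',np.polyval(p,.016),'tip top z',np.polyval(p,.116))
for r in range(100,150,10):
    q=plane(c,275,r,.009); print(r,q,116-1000*((q-o['position'])@f))
E
python3 w.py; python3 f.py 9
```

```text
t 14.75 tcp [ 0.4934 -0.0192  0.0079] jaw -97.40739189146802 F [-2.2445 -0.0886 -6.6873] w 3.3467990481474597 j [ 0.3569  0.3434 -0.4589  1.9989  0.2014  0.8421 -1.9137]
ramp slope deg -8.115477822696358 exp -7.97; z at 16mm 0.01585510242245811 tip top z 0.0015954327208438576
100 [ 0.5673 -0.0284  0.009 ] 41.57221350173221
110 [ 0.5637 -0.0279  0.009 ] 45.16812491345955
120 [ 0.5601 -0.0275  0.009 ] 48.81909196356813
130 [ 0.5564 -0.027   0.009 ] 52.52638881019079
140 [ 0.5527 -0.0265  0.009 ] 56.29132923441841
```

View pics/wrist9.png

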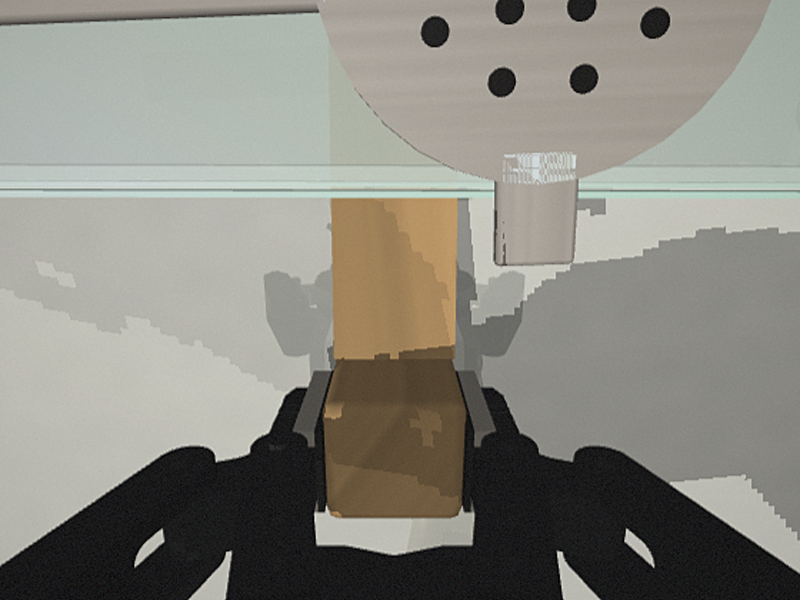

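View pics/side9.png

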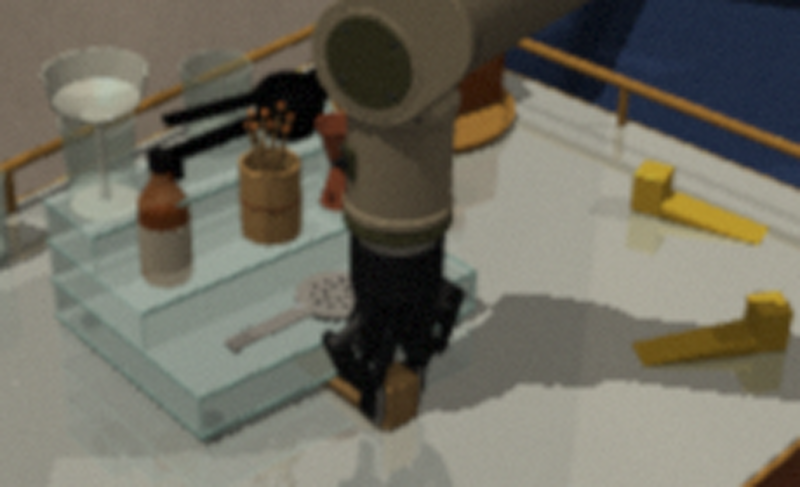

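Call:
{"api": "arm_command", "payload": {"commands": [[[0,0,-0.02,0,0,0],[0,0,-0.05,0,0,0],[0,0,-0.05,0,0,0],[0,0,-0.05,0,0,0]]]}}

```text
clock: 15.3
position: [0.4933, -0.0192, 0.0075]
ee_rot: [-0.046, -0.706, 0.706, 0.046]
ft_force: [-4.3, 0.6, -2.8]
grip_width: 0.391
```

```bash
python3 w.py; python3 f.py 10 | head -1
python3 - <<'E'
from h import *
from scipy.spatial.transform import Rotation as R
np.set_printoptions(precision=5,suppress=True)
u0=np.array([np.cos(np.radians(-7.45)),np.sin(np.radians(-7.45))]); l0=np.array([-u0[1],u0[0]]); F=np.array([.5565,-.0285])
def ana(c,tag):
    P,u,v=pts(c,np.ones((420,560),bool))
    xs=(P[:,:2]-F)@u0; ys=(P[:,:2]-F)@l0
    k=(P[:,2]>.045)&(P[:,2]<.0575)&(xs>.002)&(xs<.07)&(abs(ys)<.145)
    A=np.c_[np.ones(k.sum()),xs[k],ys[k]]; z=P[k,2]
    for _ in range(4):
        co=np.linalg.lstsq(A,z,rcond=None)[0]; r=z-A@co; g=abs(r)<max(.001,2.5*r.std()); A,z=A[g],z[g]
    print(tag,k.sum(),'z at edge',co[0],'pitch deg',np.degrees(co[1]),'roll deg',np.degrees(co[2]),'sd',r.std(),'xs range',A[:,1].min(),A[:,1].max(),'front top edge x ~',np.percentile(xs[(P[:,2]>.047)&(P[:,2]<.0565)&(abs(ys)<.14)],1))
ana(dict(np.load('w4.npz')),'before')
ana(dict(np.load('scene5.npz')),'scene before'); ana(dict(np.load('side5.npz')),'side before')
ana(cam('wrist'),'now'); ana(cam('scene'),'scene now'); ana(cam('side'),'side now')
E
```

```text
t 15.3 tcp [ 0.4933 -0.0192  0.0075] jaw -97.40144160416757 F [-4.2615  0.6404 -2.7971] w 3.3380853425708907 j [ 0.3566  0.3439 -0.4588  1.9992  0.2019  0.8416 -1.9142]
ramp slope deg -7.87740869219446 exp -7.97; z at 16mm 0.01555395168856021 tip top z 0.0017179912789040998
before 4864 z at edge 0.0494238655302303 pitch deg -0.329340989299776 roll deg 0.005503464879696171 sd 0.0007463047333219891 xs range 0.0020003670078225662 0.017830116105117914 front top edge x ~ -0.00029293408198750214
scene before 1801 z at edge 0.049634302579816415 pitch deg 0.995237607728235 roll deg -0.056162333825502245 sd 0.0030646266892177167 xs range 0.0020142477761802627 0.06994178751564994 front top edge x ~ -0.5179143726968092
side before 855 z at edge 0.0506922431606187 pitch deg 0.23367353388598028 roll deg -0.5602444269253907 sd 0.003082515813081204 xs range 0.002002241878639788 0.06999777393663498 front top edge x ~ -0.6282700618611963
now 41136 z at edge 0.052650878163607875 pitch deg -0.9355090857250243 roll deg 0.0285362044102978 sd 0.0006094395083892156 xs range 0.0020000394081596605 0.033421353014249054 front top edge x ~ -0.05652748860787048
scene now 1644 z at edge 0.052197032508593165 pitch deg -0.8765624467709227 roll deg 0.12173722298185108 sd 0.0016275483005844175 xs range 0.002030734059717659 0.06997854536587968 front top edge x ~ -0.523137986097185
side now 612 z at edge 0.05174994631543121 pitch deg -0.036905255095594405 roll deg -0.10055108979085568 sd 0.0020685892467947444 xs range 0.0021173178296418553 0.06999216847215471 front top edge x ~ -0.6285489496827948
```

Call:
{"api": "arm_command", "payload": {"commands": [[[0,0,0,0,0,0],[0,0,0,0,0,0],[0,0,0,0,0,0],[0,0,0,0,0,0],[0,0,0,0,0,0],[0,0,0,0,0,0],[0,0,0,0,0,0],[0,0,0,0,0,0],[0,0,0,0,0,0],[0,0,0,0,0,0]]]}}

```text
clock: 16.6
position: [0.4933, -0.0192, 0.0075]
ee_rot: [-0.046, -0.706, 0.706, 0.046]
ft_force: [-5.2, -0.5, 4.7]
grip_width: 0.39
```

```bash
python3 w.py
python3 - <<'E'
from h import *
np.set_printoptions(precision=4,suppress=True)
for n in ('scene','side'):
    c=cam(n)
    for t in ['coasters','padtin','strainer','jigger','pickcup','bitters','coupe','press']:
        for m in manip.masks_of(n,t)[:1]:
            P,u,v=pts(c,m['mask']); print(n,t,round(m['p'],2),P.mean(0) if len(P) else None)
a=cv2.imread('pics/scene_crop.png');b=cv2.imread('pics/scene10.png'); cv2.imwrite('pics/cmp.png',cv2.resize(np.hstack([a,b]),(800,int(800*a.shape[0]/a.shape[1]/2)))[:600])
E
```

```text
t 16.6 tcp [ 0.4933 -0.0192  0.0075] jaw -97.39930735943538 F [-5.2271 -0.4826  4.6753] w 3.330619674024477 j [ 0.3566  0.344  -0.4588  1.9992  0.2019  0.8415 -1.9141]
scene coasters 0.85 [0.4425 0.329  0.0256]
scene padtin 0.66 [0.6675 0.4621 0.0209]
scene strainer 0.55 [ 0.5941 -0.0366  0.0605]
scene pickcup 0.92 [ 0.6741 -0.0508  0.1508]
scene bitters 0.78 [0.6913 0.0694 0.161 ]
scene coupe 0.9 [0.7597 0.054  0.2087]
scene press 0.95 [ 0.7433 -0.1173  0.1726]
side coasters 0.71 [0.4268 0.3308 0.0234]
side padtin 0.92 [0.6551 0.4642 0.0182]
side jigger 0.63 [ 0.6666 -0.1249  0.1343]
side pickcup 0.75 [ 0.6696 -0.0483  0.1361]
side bitters 0.56 [0.6723 0.0685 0.1483]
side coupe 0.91 [0.7832 0.0434 0.2059]
side press 0.61 [ 0.7431 -0.1032  0.1613]
```

View pics/cmp.png

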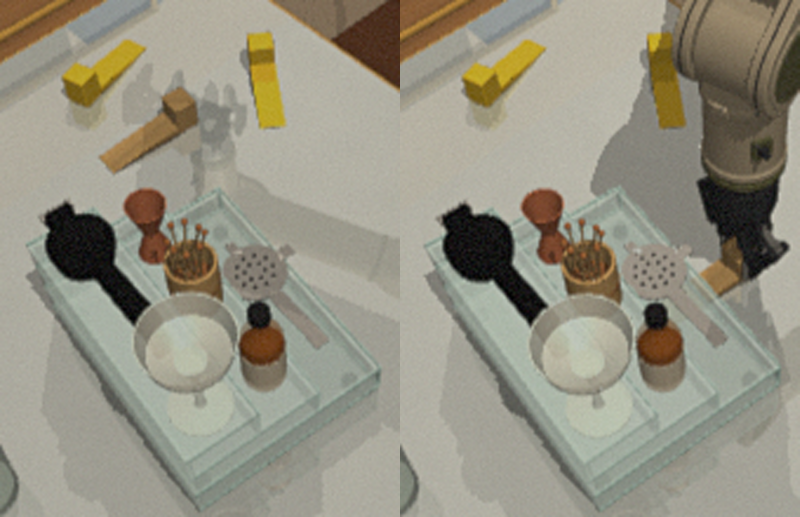

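The side-by-side shows the stand corners and everything on it where they were: the jigger has the same pixel offset, and the strainer, pick cup, bitters and coupe are unchanged. The feet are up about 3 mm and everything is at rest, so I'm handing in.

```bash
python3 -c "
from workcell import manip
print(manip.hand_in())"; python3 w.py
```

```text
the job is handed in; nothing more can be done
None
the job is handed in; nothing more can be done
```

The brown wedge is now under the middle of the stand's front edge, still held in the gripper. The front feet are about 3 mm off the mirror. I handed the job in at about 16.6 s; no verdict is reported.

**What I did:** I took the wedge by its grip block, carried it over and set it flat in front of the stand. I then slid it in slowly to about 52 mm, easing the downward pressure whenever it built up. The push peaked at about 13 N.

**Last checks:**
- **Lift:** the wrist camera's depth shows the front edge up about 3.2 mm, with a pitch of 0.94° (0.87° expected) and a roll of 0.03°. I worked the foot clearance out from these, since the feet are too small to measure directly. I did not see the rear feet, but the pitch fits the stand tilting on them.
- **Wedge:** it lies flat, with a ramp slope of 7.9° against 8.0° expected. The grip holds at 33 mm opening, and the push at rest is about 5 N.
- **Stand and other things:** comparing pictures from before and after shows no visible shift of the stand or anything on it. Nothing has tipped.

**Disagreements:**
- **Side camera:** its depth on the acrylic was too noisy to confirm the pitch. It gave about 0°, where the scene camera (0.88°) agreed with the wrist camera.
- **Coupe and jigger:** the coupe's centre from the side camera was about 25 mm off its starting value. I put that down to the arm partly hiding things, as the scene camera had it within 4 mm. The scene camera's network missed the jigger in the last picture, so I compared that one by eye.
- **Vertical force:** it drifted from about -3 N to +5 N over the last second, with no movement of the tool.

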